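# Stand the tipped vial in the carrier and hold the carrier up level

### The job

One glass vial has tipped over on the worktop beside the vial carrier: stand it upright in the empty marked place between its two neighbours in the carrier's front lane and let go of it, while the carrier stands on the worktop. Then take the carrier by its blue grip bar, lift it about 12 cm and finish while still holding it there, steady and level, with all six vials standing in it. Keep the carrier level all the way, knock no vial over in it, and leave the swab sachet, pen, stapler and tape where they are.

Things in the scene. Friction and masses are not known exactly. Their poses are not given: they have to be found in the camera images.
- carrier: white vial carrier, loose plate 140 x 170 x 5 mm (x, y, z), 0.24 to 0.38 kg unladen. Origin at the centre of its underside, x roughly away from the robot. Two lanes along its y, at x = -50 (front) and +50 mm (back), each with places at y = -60, 0, +60 mm marked by grey discs 25 mm across; five hold a standing vial. A blue grip bar on two posts stands in its middle, where the laden carrier balances
- gap (a point): centre of the empty place, on the lane floor (z = 5 mm of the carrier) in the middle of the front lane; axes as the carrier's. The lane is a trough 30 mm wide between rails along y that rise 10 mm above its floor
- grip (a point): middle of the carrier's blue grip bar, 83 mm above the underside; axes as the carrier's. Bar 64 mm long along x, 14 mm thick along y, 18 mm high (z = 74 to 92 mm); take it across y. Its posts, 10 mm thick, stand at x = -22 and +22 mm
- vial_tipped: small glass vial, 22 mm across, 47 mm high, 12 g; straight body up to 35 mm, then a narrower neck and coloured cap (16 mm); origin at the centre of the foot, z points from foot to cap. It has a purple cap and lies tipped over on the worktop to the left of the carrier, cap pointing roughly away from the robot; its axis is 11 mm above the worktop, it can roll; set down within about 10 degrees of upright it rocks upright by itself
- vial_1: small glass vial, 22 mm across, 47 mm high, 12 g; straight body up to 35 mm, then a narrower neck and coloured cap (16 mm); origin at the centre of the foot, z points from foot to cap. Stands in the carrier's front lane at about y = -60 mm; turquoise cap
- vial_2: small glass vial, 22 mm across, 47 mm high, 12 g; straight body up to 35 mm, then a narrower neck and coloured cap (16 mm); origin at the centre of the foot, z points from foot to cap. Stands in the carrier's front lane at about y = +60 mm; purple cap
- vial_3: small glass vial, 22 mm across, 47 mm high, 12 g; straight body up to 35 mm, then a narrower neck and coloured cap (16 mm); origin at the centre of the foot, z points from foot to cap. Stands in the carrier's back lane at about y = -60 mm; turquoise cap
- vial_4: small glass vial, 22 mm across, 47 mm high, 12 g; straight body up to 35 mm, then a narrower neck and coloured cap (16 mm); origin at the centre of the foot, z points from foot to cap. Stands in the carrier's back lane at about y = +0 mm; purple cap
- vial_5: small glass vial, 22 mm across, 47 mm high, 12 g; straight body up to 35 mm, then a narrower neck and coloured cap (16 mm); origin at the centre of the foot, z points from foot to cap. Stands in the carrier's back lane at about y = +60 mm; turquoise cap
- swabs: bystander: flat white and blue swab sachet, 50 x 50 x 9 mm, on the worktop; origin at the centre of its underside
- pen: bystander: thick blue and white marker pen, 17 x 135 x 16 mm, lying along its y; origin under its centre
- stapler: bystander: blue and black stapler, 30 x 126 x 46 mm; origin under its centre
- tape: bystander: roll of brown tape, 94 x 92 x 48 mm, lying flat; origin under its centre

How it is judged:
On the way:
1. the tipped vial stands upright in the empty place, let go, the carrier standing on the worktop (angle between vial_tipped's own z axis and vertical below 0.2 rad and z of vial_tipped in the frame of carrier between -0.002 and 0.012 m and horizontal distance between vial_tipped and gap below 0.018 m and x of vial_tipped in the frame of carrier between -0.064 and -0.036 m and contact force between vial_tipped and the fingers below 0.05 N and linear speed of vial_tipped below 0.03 m/s and height (world z) of carrier below 0.006 m), for 0.3 s.
At the end, for the whole second after the job is handed in: Fingers hold the carrier, underside 80 to 300 mm up, tilt under 0.12 rad, slower than 0.03 m/s and 0.15 rad/s, on nothing else; the once tipped vial stands within 18 mm of the marked place, the other five stand in their lanes, all within 0.2 rad of upright, on the lane floor (height (world z) of carrier between 0.08 and 0.3 m and angle between carrier's own z axis and vertical below 0.12 rad and linear speed of carrier below 0.03 m/s and angular speed of carrier below 0.15 rad/s and contact force between carrier and the fingers above 1 N and contact force between carrier and swabs below 0.1 N and contact force between carrier and pen below 0.1 N and contact force between carrier and stapler below 0.1 N and contact force between carrier and tape below 0.1 N and angle between each of vial_tipped, vial_1, vial_2, vial_3, vial_4, vial_5's own z axis and vertical below 0.2 rad and z of vial_tipped in the frame of carrier between -0.002 and 0.012 m and horizontal distance between vial_tipped and gap below 0.018 m and x of vial_tipped in the frame of carrier between -0.064 and -0.036 m and z of vial_1 in the frame of carrier between -0.002 and 0.012 m and distance between each of vial_1, vial_2, vial_3, vial_4, vial_5 and carrier below 0.092 m and z of vial_2 in the frame of carrier between -0.002 and 0.012 m and z of vial_3 in the frame of carrier between -0.002 and 0.012 m and z of vial_4 in the frame of carrier between -0.002 and 0.012 m and z of vial_5 in the frame of carrier between -0.002 and 0.012 m); the arm keeps its last pose, push and grip.
It fails at once if a vial in the carrier is knocked over (angle between any of vial_1, vial_2, vial_3, vial_4, vial_5's own z axis and vertical above 0.6 rad).
It fails at once if the carrier is tilted by more than 0.3 rad (angle between carrier's own z axis and vertical above 0.3 rad).
It fails at once if a bystander is moved by more than 30 mm (distance of any of swabs, pen, stapler, tape from where it was at the start of the episode above 0.03 m).
It also fails if it takes over 54 s, if anything falls off the work surface, if the arm or the gripper's body presses on something with over 40 N, if the wrist force passes 120 N, or if a joint passes its speed limit or range.

### The arm

A 6-joint arm with a two-finger parallel gripper is mounted at the origin on a cart in front of the work surface, level with it; the furniture and walls round the work are solid. World frame = base frame: x ahead of the robot, y to its left, z up, the work surface at z = 0. Lengths are in m, angles in rad, forces in N, time in s.
With the tool pointing down it reaches from about 0.325 to 0.85 m from the base axis. Payload 4.4 kg.
Tool frame: the origin (TCP) lies at the very end of the fingers, on their centre line; the grasp point (between the pads) lies 19 mm behind it; z points along the fingers, y is the direction in which the jaws open and shut (so a half turn about z gives the same grasp; the last joint's range is limited). The gripper opens to 94 mm and grips with 3 to 60 N. Pads are 16 mm wide; open, the fingers measure 119 mm over their backs; the gripper's body (75 mm by 177 mm) begins 78 mm behind the grasp point.
Start: joints at [1.087, 0.207, 1.542, -0, 1.393, -0.15], TCP at [0.188, 0.543, 0.205] pointing down, gripper open.
Joint ranges: [-2.73, 2.73], [-0.86, 2.22], [0.23, 2.46], [-1.11, 4.25], [0.08, 2.63], [-2.82, 2.82]. Speed limits (rad/s): [2.79, 2.79, 3.14, 3.14, 3.14, 3.14].

### API

Orientations are given as [roll, pitch, yaw] about the fixed x, y, z axes, in that order (R = Rz(yaw) Ry(pitch) Rx(roll)).
In Python, from workcell import r, status, vision, ticket gives the robot as it stands. Calls block until the motion is done:
- r.goto(position, orientation): joint-space move of the TCP to a pose.
- r.movel(position, frame=None, feed=0.15): straight line of the TCP; frame=None keeps the orientation; feed is the mean speed in m/s.
- r.movej(angles): joint-space move.
- r.ungrasp() and r.clamp(grip_force=None): open the fingers fully, or close them until they stop; grip_force is the grip in N (None keeps the last).
- r.hold(seconds).
- r.ik(position, orientation): joint angles nearest the present ones, or None.
- status.observe(): the state.
- vision.read_camera(name): name is "side" or "top" or "wrist"; returns the picture (384x512x3 uint8, blue, green, red); there is no depth.
- vision.camera_model(name): a dict with "camera_matrix" (3x3 intrinsics, pixels), "cam_to_world" (4x4, takes a point from camera to world coordinates). Camera axes: x right, y up, looking along -z (the intrinsics and any distortion apply to the point x, -y, -z); pixel columns grow to the right and rows downward; lengths in m; the calibration is good to about 2 mm. A picture is of the moment at which its call begins: read the wrist's pose just before it. camera_model takes no time and is no camera call; for the wrist camera it gives the pose at the moment of the call.
A pose or a line that the arm cannot do raises r.Unreachable and nothing moves.
- ticket.hand_in(): hands the job in, once; it reports no verdict.
The state is a dict: "clock": time; "joints": joint angles; "dq": joint speeds; "effort": joint torques, N m; "position": TCP position; "tcp_rot": TCP orientation; "wrist_force": force on the tool from outside, world axes, zero at the start; "wrist_torque": the same for the moment, N m; "finger_gap": finger opening in m.
Only numpy, scipy, OpenCV 4.12 (cv2) and the standard library are available. Lean on these libraries where they do the work, as an engineer would, in place of code of your own. Each camera call takes 0.05 s, during which the arm holds its last target. There are 200 camera calls.

## Working session

There is one attempt and no reset: what is moved stays moved. The work goes in short steps, each a Python script; the robot and the scene stay as the last script left them, time stands still between calls to the robot, and variables do not carry over. Pictures are saved under pics/ and viewed, on a budget of 10 in all, crops included, one or two more only if the job needs it, and the job is handed in when it is done.

```bash
ls; mkdir -p pics
python3 - <<'E'
from workcell import r,status,vision
import cv2,numpy as np
print(status.observe())
for n in("top","side","wrist"):
    m=vision.camera_model(n); print(n,{k:np.round(v,4).tolist() if not isinstance(v,str) else v for k,v in m.items()})
    if n!="wrist":
        cv2.imwrite(f"pics/{n}0.png",vision.read_camera(n))
E
```

```text
pics
{'clock': 0.0, 'joints': array([ 1.08652466e+00,  2.07401060e-01,  1.54290846e+00, -2.21760307e-05,
        1.39347049e+00, -1.50468242e-01]), 'dq': array([-2.28373612e-04, -1.40217197e-03, -4.65052464e-05,  1.03875263e-03,
        7.10685514e-04,  2.59500287e-04]), 'effort': array([-9.80553559e-04, -3.70885277e+01, -2.81412131e+01,  6.96328282e-02,
        3.65555193e-02, -1.77925226e-04]), 'position': array([0.18802592, 0.54256389, 0.20432312]), 'tcp_rot': array([-3.13942675e+00, -3.06312710e-04,  2.80779283e+00]), 'wrist_force': array([ 0.55745406,  0.02298066, -0.34823888]), 'wrist_torque': array([ 0.01759154, -0.03403308,  0.01233103]), 'finger_gap': 0.09382807821058409}
top {'camera_matrix': [[419.1804, 0.0, 254.0501], [0.0, 419.1804, 187.7097], [0.0, 0.0, 1.0]], 'cam_to_world': [[-0.003, 0.9889, -0.1489, 0.3342], [-1.0, -0.003, 0.0001, 0.1155], [-0.0003, 0.1489, 0.9889, 1.4785], [0.0, 0.0, 0.0, 1.0]]}
side {'camera_matrix': [[435.0513, 0.0, 260.3962], [0.0, 435.0513, 195.2707], [0.0, 0.0, 1.0]], 'cam_to_world': [[-0.999, -0.0315, 0.0313, 0.5727], [0.0426, -0.4857, 0.8731, 1.0901], [-0.0123, 0.8736, 0.4865, 0.6416], [0.0, 0.0, 0.0, 1.0]]}
wrist {'camera_matrix': [[332.9463, 0.0, 260.049], [0.0, 332.9463, 188.6844], [0.0, 0.0, 1.0]], 'cam_to_world': [[0.3281, -0.9204, -0.2125, 0.1268], [0.9446, 0.3191, 0.0765, 0.5642], [-0.0026, -0.2258, 0.9742, 0.3839], [0.0, 0.0, 0.0, 1.0]]}
```

View pics/top0.png

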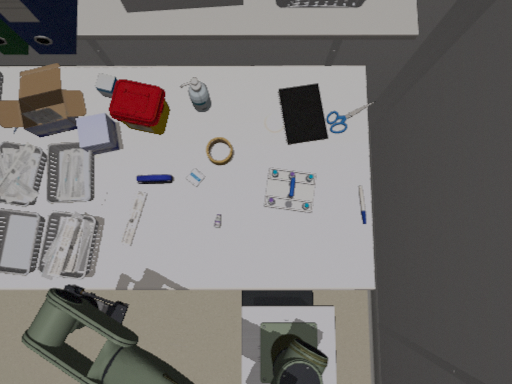

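View pics/side0.png

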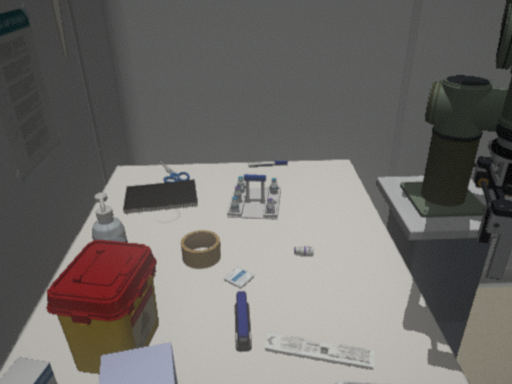

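Top view: the carrier is at about (290,190) with the grip bar at (292,187), and the tipped vial is at (218,221). The sachet is at (196,177), pen (134,218), stapler (155,179) and tape (220,151). The side view agrees, with the vial at (304,250) and the carrier at (256,200). Next I'll get coarse positions from rays and check reachability.

```bash
cat > h.py <<'E'
from workcell import r,status,vision,ticket
import cv2,numpy as np
from scipy.spatial.transform import Rotation as Ro
def pt(m,u,v,z):
    K=np.array(m["camera_matrix"]);T=np.array(m["cam_to_world"])
    d=np.linalg.inv(K)@[u,v,1.]; d=T[:3,:3]@[d[0],-d[1],-d[2]]; o=T[:3,3]
    return o+d*(z-o[2])/d[2]
def px(m,p):
    K=np.array(m["camera_matrix"]);T=np.array(m["cam_to_world"])
    c=T[:3,:3].T@(np.array(p)-T[:3,3]); q=K@[c[0],-c[1],-c[2]]; return q[:2]/q[2]
def ori(zt,yt):
    "rpy of a tool with z along zt and jaws along yt"
    z=np.array(zt,float);z/=np.linalg.norm(z);y=np.array(yt,float);y-=z*(y@z);y/=np.linalg.norm(y)
    return Ro.from_matrix(np.c_[np.cross(y,z),y,z]).as_euler('xyz')
E
python3 - <<'E'
from h import *
m=vision.camera_model("top")
for n,u,v,z in(("vial",218,221,.011),("bar",292,187,.092),("plate",290,190,.005),("sw",196,177,.009),("pen",134,218,.016),("tape",220,151,.04)):print(n,pt(m,u,v,z).round(3))
T=np.array(vision.camera_model("wrist")["cam_to_world"]);s=status.observe()
Rt=Ro.from_euler('xyz',s["tcp_rot"]).as_matrix()
print("cam in tool",(Rt.T@(T[:3,3]-s["position"])).round(3),(Rt.T@T[:3,:3]).round(2).tolist())
v=pt(m,218,221,.011)
for sg in(1,-1):
  print("pick",[r.ik([v[0],v[1],.008],ori([-np.sin(a),0,-np.cos(a)],[0,sg,0])) is not None for a in np.radians([0,10,20,30,40])])
  for dx in (0,.05,.1,.15): print(dx,"stand",[(r.ik([v[0]+dx,v[1],.02],ori([np.cos(a),0,-np.sin(a)],[0,sg,0])) is not None) for a in np.radians([20,30,40,50])])
E
```

```text
vial [0.438 0.242 0.011]
bar [ 0.545 -0.012  0.092]
plate [ 0.547 -0.012  0.005]
sw [0.595 0.322 0.009]
pen [0.449 0.535 0.016]
tape [0.682 0.235 0.04 ]
cam in tool [ 0.065 -0.    -0.179] [[-0.0, 0.97, 0.23], [1.0, 0.0, 0.0], [0.0, 0.23, -0.97]]
pick [True, True, True, True, True]
0 stand [True, True, False, False]
0.05 stand [True, True, True, False]
0.1 stand [True, True, True, False]
0.15 stand [True, True, True, False]
pick [True, True, True, True, True]
0 stand [True, True, False, False]
0.05 stand [True, True, True, False]
0.1 stand [True, True, True, False]
0.15 stand [True, True, True, False]
```

Run:
```python
from h import *
import pickle
for n,p in (("carr",[.547,-.012,.25]),("vial",[.438,.242,.10])):
    best=min((ori([0,0,-1],[0,s,0]) for s in(1,-1)),key=lambda o:abs(r.ik(p,o)[5]))
    r.goto(p,best); r.hold(.3)
    m=vision.camera_model("wrist"); im=vision.read_camera("wrist")
    cv2.imwrite(f"pics/w_{n}.png",im); pickle.dump(m,open(n+".pkl","wb"))
s=status.observe();print(s["clock"],s["joints"].round(2),s["position"],s["tcp_rot"].round(3))
a=cv2.imread("pics/w_carr.png");b=cv2.imread("pics/w_vial.png")
```

```text
5.4 [ 0.33  0.17  1.82  0.    1.15 -1.24] [0.43810472 0.24189441 0.10003758] [3.142 0.    3.141]
```

View pics/w_carr.png

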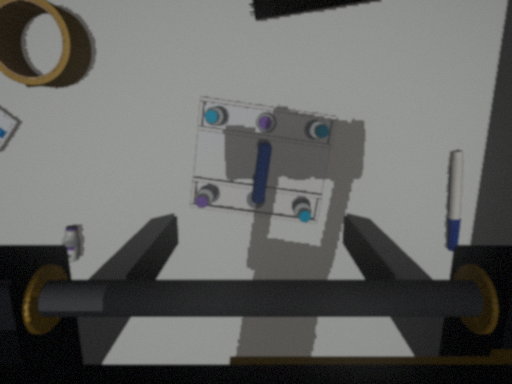

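View pics/w_vial.png

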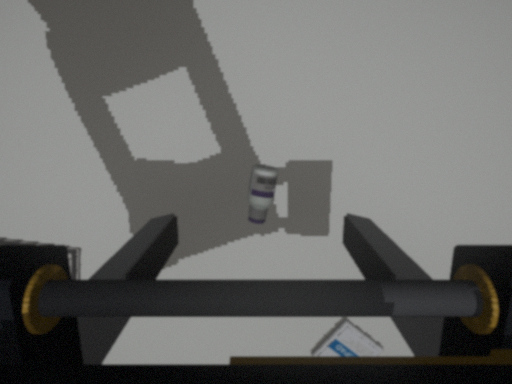

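Carrier view (up is +x): the caps are at (213,116), (265,122), (320,130), (202,201) and (304,215). The bar runs from (265,145) to (259,200), and the empty disc shows at about (254,198) under the bar's end. Vial view (down is +x): the foot end is at about (264,166) and the cap end at about (257,222).

```bash
cat > meas.py <<'E'
from h import *
import pickle
m=pickle.load(open("carr.pkl","rb"));im=cv2.imread("pics/w_carr.png");hsv=cv2.cvtColor(im,cv2.COLOR_BGR2HSV)
def blobs(lo,hi,amin):
    n,l,s,c=cv2.connectedComponentsWithStats(cv2.inRange(hsv[80:235,180:345],np.array(lo),np.array(hi)))
    return [(c[i]+[180,80],s[i,4],l==i) for i in range(1,n) if s[i,4]>amin]
P=[]
for nm,lo,hi in(("turq",(85,110,60),(105,255,255)),("purp",(118,60,50),(150,255,255))):
    for c,a,_ in blobs(lo,hi,40):
        p=pt(m,*c,.049);P.append(p);print(nm,c.round(1),a,p.round(4))
for c,a,mask in blobs((106,110,30),(120,255,255),150):
    ys,xs=np.nonzero(mask);(cx,cy),wh,an=cv2.minAreaRect(np.c_[xs+180,ys+80].astype(np.float32))
    box=cv2.boxPoints(((cx,cy),wh,an));w=np.array([pt(m,*b,.092) for b in box])
    print("bar",c.round(1),a,pt(m,*c,.09).round(4),np.round((wh,),1),"sides mm",np.linalg.norm(np.diff(w,axis=0),axis=1).round(4),"ctr",w.mean(0).round(4))
m=pickle.load(open("vial.pkl","rb"))
f,c=pt(m,264.5,166,.011),pt(m,257,222,.011);print("vial",f.round(4),c.round(4),np.linalg.norm(c-f))
b=cv2.imread("pics/w_vial.png")[150:235,225:305]
a=im[90:225,180:345]
cv2.imwrite("pics/z.png",np.hstack([cv2.resize(a,None,fx=3,fy=3),cv2.resize(b,(381,405))])[:, :800+0] if False else np.hstack([cv2.resize(a,(415,340)),cv2.resize(b,(320,340))]))
E
python3 meas.py
```

```text
turq [211.  115.9] 121 [0.6069 0.0429 0.049 ]
turq [322.  130.9] 97 [ 0.5905 -0.0817  0.049 ]
turq [304.3 215.7] 96 [ 0.4903 -0.0648  0.049 ]
purp [264.5 122.4] 107 [ 0.5999 -0.0167  0.049 ]
purp [201.3 201.1] 101 [0.5084 0.0578 0.049 ]
bar [261.6 171.1] 495 [ 0.5518 -0.0134  0.09  ] [[ 9.9 57.6]] sides mm [0.0601 0.01   0.0602] ctr [ 0.5504 -0.013   0.092 ]
vial [0.4165 0.2452 0.011 ] [0.4644 0.239  0.011 ] 0.04837380879449662
```

View pics/z.png

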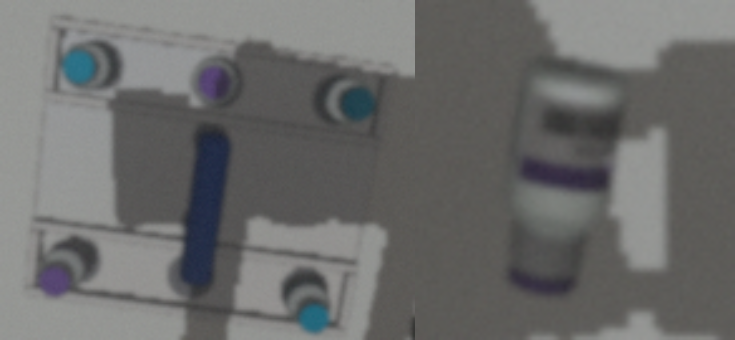

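The vial measures 48.4 mm (47 expected) and the lanes are 100.6 mm apart (100 expected), so the measurements hold. The trough leaves only ±4 mm of play in x, so I'll take one closer view of the front lane from the robot's side first.

Run:
```python
from h import *
import pickle
p=[.50,-.005,.15]; r.goto(p,ori([0,0,-1],[np.sin(.13),np.cos(.13),0])); r.hold(.3)
m=vision.camera_model("wrist"); im=vision.read_camera("wrist")
pickle.dump(m,open("gap.pkl","wb")); cv2.imwrite("pics/w_gap.png",im); cv2.imwrite("pics/w_gap_s.png",im)
s=status.observe();print(s["clock"],s["joints"].round(2),s["position"])
print(px(m,[.5004,-.0061,.005]))
```

```text
6.7667 [-0.18  0.1   1.78  0.    1.26 -1.62] [ 0.49984041 -0.00414056  0.14978349]
[258.29228335 179.60397132]
```

View pics/w_gap.png

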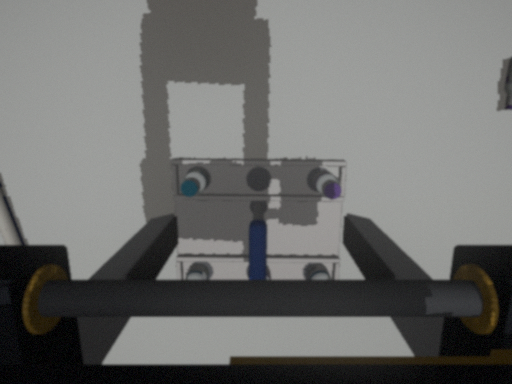

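```bash
cat >> h.py <<'E'
foot=np.array([.4165,.2452]); ax=np.array([.992,-.128,0]); yj=np.array([.128,.992,0]); A=np.radians(25); D=.005; HG=.023
zp=-np.sin(A)*ax+[0,0,-np.cos(A)]; zs=np.cos(A)*ax+[0,0,-np.sin(A)]
E
python3 - <<'E'
from h import *
import pickle
m=pickle.load(open("gap.pkl","rb"));im=cv2.imread("pics/w_gap.png");g=cv2.cvtColor(im,cv2.COLOR_BGR2GRAY)[167:194,240:280]
k=(g<np.median(g[:, [0,1,2,-1,-2,-3]])*.8).astype(np.uint8);n,l,s,c=cv2.connectedComponentsWithStats(k);i=1+np.argmax(s[1:,4]);c=c[i]+[240,167]
print("disc",c,s[i],pt(m,*c,.005).round(4))
gp=np.r_[foot,.011]+HG*ax; gp[2]=.011; tcp=gp+D*zp
for sg in(1,-1):
    o=ori(zp,sg*yj);q=r.ik(tcp,o);o2=ori(zs,sg*yj);q2=r.ik(tcp+[.06,0,.1],o2);print(sg,q,q2)
sg=min((1,-1),key=lambda s:abs(r.ik(tcp,ori(zp,s*yj))[5]));o=ori(zp,sg*yj)
r.goto(tcp-.10*zp,o); r.movel(tcp,feed=.08); print(status.observe()["wrist_force"].round(2))
r.clamp(8); s=status.observe();print(s["finger_gap"],s["wrist_force"].round(2))
r.movel(tcp+[0,0,.12],feed=.15)
s=status.observe();print(s["finger_gap"],s["clock"],s["joints"].round(2))
E
```

```text
disc [258.15686275 178.54901961] [  6   0  25  24 459] [ 0.4993 -0.0061  0.005 ]
1 [ 0.22933391  0.57248415  1.5684933   0.15037505  1.41427667 -1.26783705] None
-1 [0.22933391 0.57248415 1.5684933  0.15037505 1.41427667 1.8737556 ] None
[ 0.19 -0.5   0.23]
0.021902103571919775 [-0.27  0.14 -1.28]
0.02119313603227409 11.2 [ 0.23  0.41  1.52  0.15  1.62 -1.24]
```

Grasp holds: finger gap is 21 mm on a 22 mm vial. The disc measurement gives the gap at (0.4993, -0.0061), as predicted. Next I'll search for a reachable spot to stand the vial up.

Run:
```python
from h import *
s=status.observe();print(s["position"].round(3))
for X in(.42,.48,.54,.6):
  for Y in(.15,.2,.25):
    for psi in (np.arctan2(Y,X),-.128):
      a=np.array([np.cos(psi),np.sin(psi),0]);y=np.array([-a[1],a[0],0]);z=np.cos(A)*a+[0,0,-np.sin(A)]
      out=[]
      for h in(.02,.06,.12):
        for sg in(1,):
          q=r.ik(np.array([X,Y,h]),ori(z,sg*y)); out.append(None if q is None else np.round(q,2).tolist())
      print(X,Y,round(psi,2),out)
```

```text
[0.436 0.242 0.126]
0.42 0.15 0.34 [None, None, None]
0.42 0.15 -0.13 [None, None, None]
0.42 0.2 0.44 [None, None, None]
0.42 0.2 -0.13 [[0.8, 0.54, 2.38, 4.17, 1.01, 1.37], [0.8, 0.38, 2.41, 4.25, 0.95, 1.23], None]
0.42 0.25 0.54 [None, None, None]
0.42 0.25 -0.13 [None, None, None]
0.48 0.15 0.3 [None, None, None]
0.48 0.15 -0.13 [[0.49, 0.54, 2.4, 3.83, 0.97, 1.43], [0.49, 0.37, 2.43, 3.9, 0.87, 1.32], [0.49, 0.11, 2.46, 4.07, 0.71, 1.07]]
0.48 0.2 0.39 [None, None, None]
0.48 0.2 -0.13 [[0.65, 0.55, 2.32, 4.04, 0.95, 1.33], [0.65, 0.4, 2.35, 4.11, 0.88, 1.21], None]
0.48 0.25 0.48 [[0.1, 0.54, 2.45, 2.73, 1.0, 1.64], None, None]
0.48 0.25 -0.13 [[0.77, 0.57, 2.23, 4.22, 0.94, 1.23], None, None]
0.54 0.15 0.27 [[-0.08, 0.54, 2.41, 2.75, 0.96, 1.65], [-0.08, 0.37, 2.45, 2.71, 0.83, 1.72], None]
0.54 0.15 -0.13 [[0.39, 0.55, 2.31, 3.76, 0.89, 1.39], [0.39, 0.4, 2.34, 3.82, 0.8, 1.3], [0.39, 0.18, 2.36, 3.97, 0.66, 1.09]]
0.54 0.2 0.35 [[0.02, 0.54, 2.38, 2.77, 0.93, 1.66], [0.02, 0.38, 2.41, 2.72, 0.81, 1.73], [0.02, 0.13, 2.44, 2.6, 0.6, 1.89]]
0.54 0.2 -0.13 [[0.54, 0.57, 2.23, 
[... 358 characters left out ...]
8, 0.85, 1.68], [-0.04, 0.41, 2.32, 2.76, 0.74, 1.74], [-0.04, 0.2, 2.34, 2.65, 0.57, 1.87]]
0.6 0.15 -0.13 [[0.32, 0.57, 2.2, 3.72, 0.81, 1.35], [0.32, 0.45, 2.23, 3.78, 0.73, 1.27], [0.32, 0.26, 2.25, 3.92, 0.6, 1.09]]
0.6 0.2 0.32 [[0.05, 0.56, 2.26, 2.81, 0.83, 1.69], [0.05, 0.42, 2.29, 2.77, 0.72, 1.74], [0.05, 0.22, 2.31, 2.67, 0.56, 1.87]]
0.6 0.2 -0.13 [[0.46, 0.59, 2.14, 3.9, 0.81, 1.26], [0.46, 0.48, 2.16, 3.97, 0.74, 1.17], [0.46, 0.3, 2.18, 4.12, 0.65, 0.98]]
0.6 0.25 0.39 [[0.14, 0.57, 2.22, 2.81, 0.8, 1.69], [0.14, 0.44, 2.25, 2.78, 0.7, 1.75], [0.14, 0.25, 2.27, 2.68, 0.54, 1.86]]
0.6 0.25 -0.13 [[0.57, 0.62, 2.06, 4.07, 0.81, 1.16], [0.57, 0.51, 2.08, 4.14, 0.76, 1.06], None]
```

```bash
cat >> h.py <<'E'
X,Y,psi=.54,.22,.25
a=np.array([np.cos(psi),np.sin(psi),0]);ys=np.array([-a[1],a[0],0]);zs=np.cos(A)*a+[0,0,-np.sin(A)];os_=ori(zs,ys)
def stcp(h): return np.array([X,Y,h])+D*zs   # TCP when the grip point is h up
E
python3 - <<'E'
from h import *
q0=status.observe()["joints"]
qt=r.ik(stcp(.12),os_);qe=r.ik(stcp(HG),os_);print(np.round(qt,2),np.round(qe,2),q0.round(2))
if qt is not None and qe is not None:
    r.movej([q0[0],.2,1.6,q0[3],.1,q0[5]])
    r.movej([q0[0],.2,1.6,qt[3],.1,qt[5]])
    r.movej(qt); r.hold(.2)
    s=status.observe();print(s["clock"],s["position"],s["finger_gap"],s["joints"].round(2))
    cv2.imwrite("pics/side1.png",cv2.resize(vision.read_camera("side")[120:300,200:400],(666,600)))
E
```

```text
[0.23 0.16 2.4  3.1  0.55 1.6 ] [0.23 0.54 2.34 3.11 0.88 1.58] [ 0.23  0.41  1.52  0.15  1.62 -1.24]
17.325 [0.54534776 0.22127283 0.11873923] 0.02164650198733874 [0.23 0.16 2.39 3.1  0.55 1.6 ]
```

View pics/side1.png

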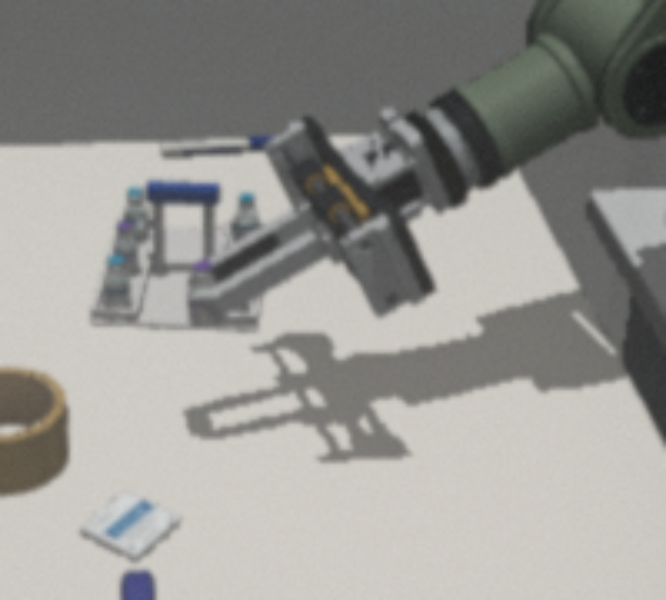

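The vial is held upright, purple cap up at about (205,270) in the crop. Next I'll set it down on the clear worktop, let go, back off and look from above.

Run:
```python
from h import *
import pickle
r.movel(stcp(HG+.004),feed=.12); r.movel(stcp(HG),feed=.02); print(status.observe()["wrist_force"].round(2))
r.ungrasp(); r.movel(stcp(HG)-.10*zs,feed=.12)
q=status.observe()["joints"]
r.movej([q[0],.2,1.7,q[3],.1,q[5]]); 
r.movej([q[0],.2,1.7,0,.1,-1.3])
yaw=np.radians(-7.4)
c=[]
for s in(1,-1):
  for f in(1,-1):
    t=yaw+s*np.radians(63); y=f*np.array([np.cos(t),np.sin(t),0]); o=ori([0,0,-1],y)
    q1=r.ik([X,Y,.16],o);q2=r.ik([.4993,-.0061,.03],o); c.append((max(abs(q1[5]),abs(q2[5])),s,f,o.tolist()))
b=min(c);print(b); pickle.dump(b,open("o.pkl","wb"))
r.goto([X,Y,.16],b[3]); r.hold(.2)
m=vision.camera_model("wrist");im=vision.read_camera("wrist");pickle.dump(m,open("st.pkl","wb"));cv2.imwrite("pics/w_st.png",im)
print(status.observe()["clock"],px(m,[X,Y,0]),px(m,[X,Y,.047]))
```

```text
[ 0.06 -0.55  0.57]Traceback (most recent call last):
  File "<stdin>", line 4, in <module>
workcell.Unreachable: the arm cannot follow that straight line within its joint ranges
```

Run:
```python
from h import *
import pickle
r.movel(stcp(.12),feed=.15)
q=status.observe()["joints"]
r.movej([q[0],.2,1.7,q[3],.1,q[5]]); 
r.movej([q[0],.2,1.7,0,.1,-1.3])
yaw=np.radians(-7.4)
c=[]
for s in(1,-1):
  for f in(1,-1):
    t=yaw+s*np.radians(63); y=f*np.array([np.cos(t),np.sin(t),0]); o=ori([0,0,-1],y)
    q1=r.ik([X,Y,.16],o);q2=r.ik([.4993,-.0061,.03],o); c.append((max(abs(q1[5]),abs(q2[5])),s,f,o.tolist()))
b=min(c);print(b); pickle.dump(b,open("o.pkl","wb"))
r.goto([X,Y,.16],b[3]); r.hold(.2)
m=vision.camera_model("wrist");im=vision.read_camera("wrist");pickle.dump(m,open("st.pkl","wb"));cv2.imwrite("pics/w_st.png",im)
print(status.observe()["clock"],px(m,[X,Y,0]),px(m,[X,Y,.047]))
```

```text
(np.float64(1.156117492540447), 1, 1, [3.141592653589793, 0.0, 2.541199390903744])
26.125 [260.18299933 175.46471757] [260.17402389 185.28604509]
```

View pics/w_st.png

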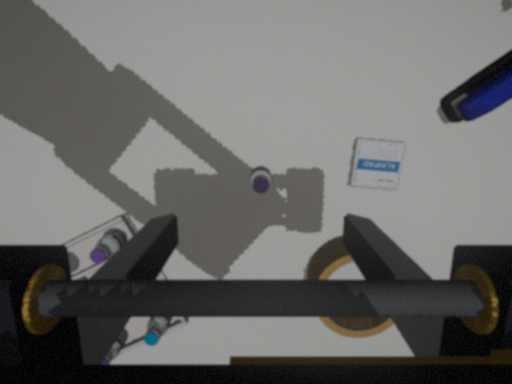

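The vial stands upright by itself. Its cap is at (261,185), within 1 px of the prediction, and no bystander has moved. Next I'll regrasp it from above and place it.

Run:
```python
from h import *
import pickle
o=pickle.load(open("o.pkl","rb"))[3]; G=np.array([.4993,-.0061])
r.movel([X,Y,.018],feed=.15); r.clamp(10); s=status.observe();print("gap",s["finger_gap"],s["position"].round(4))
r.movel([X,Y,.13],feed=.25); r.goto([*G,.13],o); r.hold(.15)
r.movel([*G,.045],feed=.15); s=status.observe();print(s["finger_gap"],s["position"].round(4),s["wrist_force"].round(2))
r.movel([*G,.0245],feed=.04); s=status.observe();print(s["position"].round(4),s["wrist_force"].round(2),s["clock"])
cv2.imwrite("pics/side2.png",cv2.resize(vision.read_camera("side")[150:250,200:320],(720,600)))
```

```text
gap 0.021227628011040035 [0.54  0.22  0.018]
0.02165133379491189 [ 0.5    -0.006   0.0455] [ 0.45  0.33 -0.47]
[ 0.4992 -0.0061  0.0243] [-0.96 -0.32  0.22] 31.375
```

View pics/side2.png

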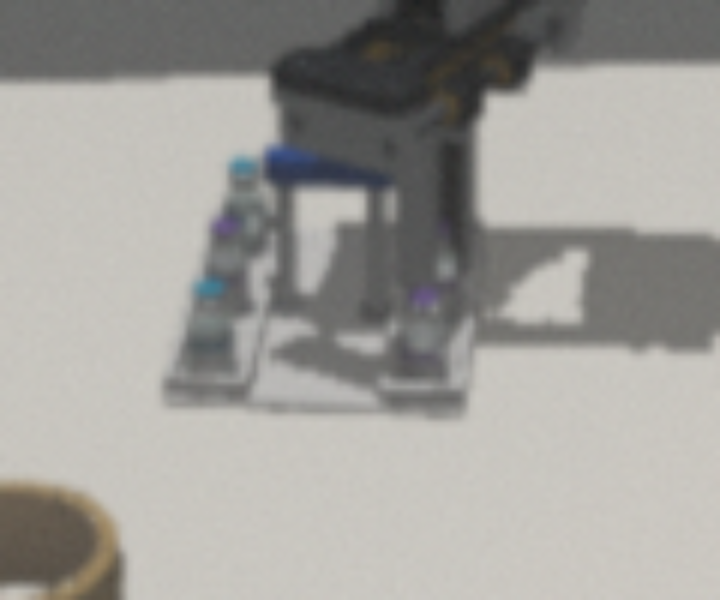

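Run:
```python
from h import *
import pickle
G=np.array([.4993,-.0061])
r.movel([*G,.0232],feed=.03); print(status.observe()["wrist_force"].round(2))
r.ungrasp(); r.hold(.1); r.movel([*G,.13],feed=.15)
yaw=np.radians(-7.4);y=np.array([-np.sin(yaw),np.cos(yaw),0])
C=[.5489,-.0125]
o=min((ori([0,0,-1],s*y) for s in(1,-1)),key=lambda o:abs(r.ik([*C,.15],o)[5]))
pickle.dump(o.tolist(),open("oc.pkl","wb"))
r.goto([*C,.17],o); r.hold(.2)
m=vision.camera_model("wrist");im=vision.read_camera("wrist");pickle.dump(m,open("fin.pkl","wb"));cv2.imwrite("pics/w_fin.png",im)
print(status.observe()["clock"],px(m,[*G,.049]),px(m,[*C,.092]))
sd=vision.read_camera("side")[150:250,200:320]
cv2.imwrite("pics/fin.png",np.hstack([cv2.resize(im,(400,300)),cv2.resize(sd,(400,300))]))
```

```text
[-0.67  0.11 -0.1 ]
36.35 [259.87408793 234.73980156] [259.77716794 195.31690515]
```

View pics/fin.png

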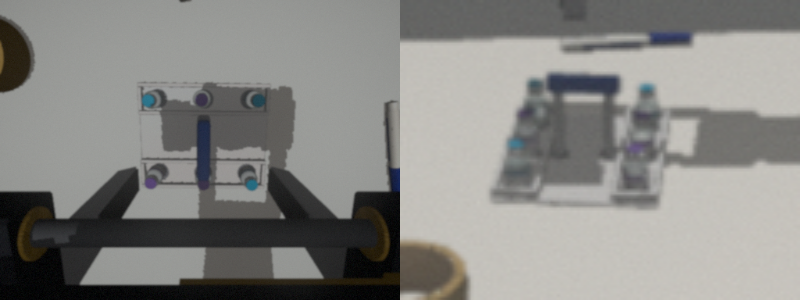

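All six vials are standing. The placed cap is at full-frame (260,234) against a predicted (260,235), and the bar is centred at (261,195) against (260,195). Now the grip and lift.

Run:
```python
from h import *
C=[.5489,-.0125]
r.movel([*C,.064],feed=.12); s=status.observe();print(s["wrist_force"].round(2))
r.clamp(40); s=status.observe();print("gap",s["finger_gap"],s["wrist_force"].round(2),s["wrist_torque"].round(2),s["clock"])
r.movel([*C,.074],feed=.03); s=status.observe();print("gap",s["finger_gap"],s["wrist_force"].round(2),s["wrist_torque"].round(2))
r.movel([*C,.186],feed=.06); r.hold(.4)
s=status.observe();print("gap",s["finger_gap"],s["wrist_force"].round(2),s["wrist_torque"].round(2),s["position"].round(4),s["clock"])
cv2.imwrite("pics/lift.png",np.hstack([cv2.resize(vision.read_camera("wrist"),(400,300)),cv2.resize(vision.read_camera("side")[110:230,190:350],(400,300))]))
```

```text
[-0.1  -0.32 -0.68]
gap 0.01376801627371481 [-0.42 -0.05  0.9 ] [ 0.01  0.13 -0.05] 38.6333
gap 0.013835148137678572 [ 0.2  -0.02 -4.  ] [-0.03  0.09  0.05]
gap 0.013653823790987176 [-0.46  0.06 -3.64] [-0.04  0.16 -0.04] [ 0.5489 -0.0125  0.186 ] 41.5333
```

View pics/lift.png

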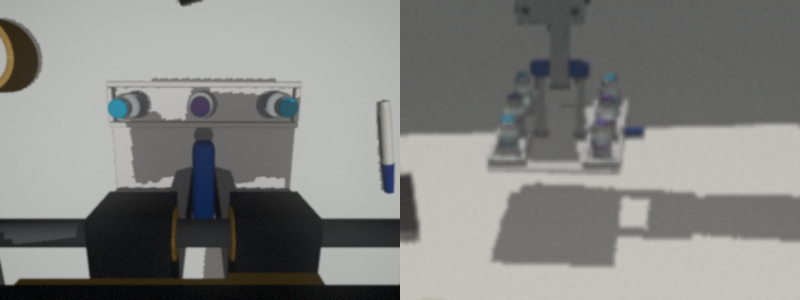

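The carrier is up, level and clear of the worktop, with all six vials standing. Handing in.

```bash
python3 -c "
from workcell import ticket,status
print(status.observe()['finger_gap']);print(ticket.hand_in())"
```

```text
0.013921972304640486
the job is handed in; nothing more can be done
None
```

The tipped vial now stands in the empty front-lane place, and I handed the job in with the carrier held about 12 cm up by its grip bar. The hand-in reports no verdict.

**What I did:** I picked the vial up with a tilted tool, turned it upright and stood it on clear worktop. I then regrasped it from above with the jaws set diagonally to clear the neighbouring vials, placed it and let go. Finally I gripped the bar at 40 N and lifted slowly.

**Last checks:**
- **Placed vial:** before the lift, its cap was about 1 px from where the marked place predicted it.
- **Grip:** the finger gap was 13.8 mm on the 14 mm bar, and the downward load was about 3.6–4 N with little moment.
- **Pictures after the lift:** the carrier looks level and clear of the worktop, with six vials standing. The front lane shows only in the side view.
- **Bystanders:** the sachet, pen, stapler and tape looked unmoved where I saw them, but I did not measure them again at the end.
- **Time:** about 41.6 s of the 54 s was used.

**What went wrong:** one planned straight retreat was unreachable, so nothing moved; I lifted straight up instead. No check disagreed.

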